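# Drive out a monitor-stand hinge pin and catch it

## Task

First set the grey dish on the mat under the headed end of the pin in the monitor-stand hinge, to catch it. Then draw the punch (not the screwdriver, which stays in the caddy) out of the caddy by its shank, lay it down on the mat, let go and take it again by its handle, and with it push the pin right out of the hinge from the plain end so that it drops into the dish, never touching the pin with the gripper nor letting it land on the mat. Finally draw the punch back out and lay it on the mat, leaving the pin in the upright dish.

Things in the scene. Friction and masses are not known exactly. Their poses are not given: they have to be found in the camera images.
- mat: Blue work mat fixed on the table, 460 x 940 mm, 3 mm thick: its top is at z = 0.003. The hinge, caddy and dish stand on it.
- hinge: Metal monitor-stand hinge, fixed. Origin: centre of its underside, on the mat; z up. A round through-hole (bore) runs along its y axis at x = 0, 70 mm above the origin: 12 mm diameter, 44 mm long, y = -22 (entry face) to +22 mm (exit face), in knuckles 28 mm square. Dark base plate 8 mm thick: x = -45 to 45, y = -60 to 10 mm. A stub arm 22 mm wide leans up to x = -68 mm, at most 100 mm high.
- bore_entry (a point): Centre of the bore's mouth on the entry face (hinge y = -22 mm), 70 mm above the mat. The punch goes in here, towards the hinge's +y. The pin's plain end lies 4 mm inside.
- bore_exit (a point): Centre of the bore's mouth on the exit face (hinge y = +22 mm), 70 mm above the mat; the pin's head rests on this face. Below it the mat is free beyond hinge y = +10 mm, and the knuckle's underside is 56 mm up: a dish can stand partly under it.
- drop_point (a point): A fixed point 20 mm beyond the exit face on the bore's axis (hinge y = +42 mm, 70 mm above the mat): below it the pin falls.
- pin: Loose steel pin lying in the bore: shank 10 mm diameter, 40 mm long; head 16 mm diameter, 5 mm thick, outside the exit face. Origin: on its axis at the head's underside; y axis points from shank to head. It can leave only towards the hinge's +y. About 30 g, it slides easily; it surely drops out, close to the exit face, once the punch's tip has gone right through to the exit face.
- pin_middle (a point): Point on the pin's axis, 18 mm from the head's underside in its shank: about its middle.
- caddy: White tool caddy, fixed, 156 (x) x 92 (y) x 35 mm. Origin: centre of its underside, on the mat. Two roofed bays 31 mm wide at x = -37.5 and +37.5 mm, open only at the +y face; floor 3 mm thick, roof 5 mm above the tools' handles. Punch in one bay, screwdriver in the other, either way; handles inside, shanks out over the mat. Draw a tool out 85 mm to +y before raising it.
- punch: Pin punch lying flat: black handle 24 x 24 x 80 mm (its y = -80 to 0), round steel shank 8 mm diameter, 60 mm long (y = 0 to 60), last 4 mm tapering to 5.6 mm. Origin: at the shoulder between them, on the underside; y points to the tip, z up; axis 12 mm above the origin. 75 g. At the start its origin is 6 mm above the table, 2 mm inside the caddy. Held by the shank it is too short for the bore.
- punch_tip (a point): Centre of the punch's tip: y = +60 mm, z = +12 mm from the punch's origin.
- screwdriver: A screwdriver with the same handle but a thin 5 mm shank, 92 mm long with a flat blade. Origin and axes as the punch's. Leave it.
- dish: Loose open dish of grey plastic, 64 mm (its x) x 110 mm (its y), 30 mm high, walls and floor 3 mm; about 90 g. Origin: centre of its underside; z up. Can be taken across its 64 mm width from above.
Not all that is in view belongs to the job. Several things have the shape of the dish; the one meant has the colours described above.

How it is judged:
By the outcome, as a careful person would: the job done as asked, in the order asked, and still so for the second after the job is handed in, with the robot touching nothing.
It also fails if it takes over 59 s, if anything falls off the work surface, if the arm or the gripper's body presses on something with over 40 N, if the wrist force passes 120 N, or if a joint passes its speed limit or range.

## Robot

A 6-joint arm with a two-finger parallel gripper is mounted at the origin on the work surface. World frame = base frame: x ahead of the robot, y to its left, z up, the work surface at z = 0. Lengths are in m, angles in rad, forces in N, time in s.
With the tool pointing down it reaches from about 0.35 to 0.725 m from the base axis. Payload 4.3 kg.
Tool frame: the origin (TCP) lies where the fingers leave the gripper's body, on its centre line; the fingertips stand 73 mm ahead of it and the grasp point (between the pads) lies 54 mm ahead of it (ctrl.tcp_to_tips is the distance from the TCP to the fingertips, in m); x points along the fingers, z is the direction in which the jaws open and shut, and the axes are right-handed (so a half turn about x gives the same grasp; the last joint's range is limited). The gripper opens to 85 mm and grips with 20 to 120 N. Pads are 22 mm wide; open, the fingers measure 114 mm over their backs; the gripper's body (76 mm by 85 mm) begins 54 mm behind the grasp point. The pads swing forward as they close: fully open they stand 13 mm farther back than shut.
Start: joints at [1.005, 0.377, 0.081, 1.274, 0, 1.46], TCP at [0.253, 0.516, 0.304] pointing down, gripper open.
Joint ranges: [-2.72, 2.72], [-0.84, 1.66], [-1.02, 1.22], [-1.77, 2.12], [-1.37, 1.28], [-3.14, 3.14]. Speed limits (rad/s): [2.57, 2.57, 3.14, 3.14, 3.14, 3.14].

## Interface

Orientations are given as a unit quaternion [w, x, y, z].
In Python, from rig import ctrl gives the robot as it stands.
- The arm moves only by the tool arm_command, never from a script. Its argument "steps" is a list that holds one entry, the list of rows, each a list of 7 numbers: the shift along the tool's x, y, z as a fraction of full scale, then the turn, a rotation vector about the tool's x, y, z as a fraction of full scale, then the closure, from 0 (fully open) to 1 (shut). In form: [[[x, y, z, rx, ry, rz, gripper], ...]]. A call has 1 to 12 rows; each row shifts and turns the commanded pose from where the row before left it, along the tool's axes as they then stand; what a row does not reach is not made up. Full scale, the value 1, is 0.04 m for a shift and 0.1 rad for a turn. A row lasts 1/12 s, in which the tool goes at most 41.7 mm and 7.16 degrees, less where a joint would pass 70% of its speed; a pose out of reach is approached as far as the arm can. A call with a number of a shift or a turn outside -1 to 1 is refused whole. A call with a gripper value outside its range is refused whole. The fingers move at their own pace and stop on an object; "newtons" is the grip in N (left out, the last holds). Time passes only in rows, so rows that do not move let the fingers close. It gives the time, the measured TCP pose, the force and the opening at its end, in the units of the state.
- ctrl.get_obs(): the state, without advancing time (a new reading comes with each control period).
- ctrl.get_image(name): name is "side" or "top" or "wrist"; returns a dict with "image" (400x640x3 uint8, red, green, blue), "fx", "fy", "cx", "cy" (pixels), "k1" (the pictures are not rectified: a ray, as slopes to the right and down, at radius r is drawn at 1 + k1 r^2 times it, then the intrinsics apply), "rvec" (rotation vector, rad) and "tvec" (3), from world to camera coordinates, as OpenCV has them. Camera axes: x right, y down, z forward; pixel columns grow to the right and rows downward; lengths in m; the calibration is good to about 2 mm. A picture is of the moment at which its call begins. There is no depth.
- ctrl.sign_off(): hands the job in, once; it reports no verdict.
The state is a dict: "clock": time; "joint_pos": joint angles; "joint_vel": joint speeds; "tau": joint torques, N m; "ee_pos": TCP position; "ee_rot": TCP orientation; "wrist_force": force on the tool from outside, world axes, zero at the start; "moment": the same for the moment, N m; "finger_gap": finger opening in m.
Only numpy, scipy, OpenCV 4.12 (cv2) and the standard library are available. Lean on these libraries where they do the work, as an engineer would, in place of code of your own. Each camera call takes 0.05 s, during which the arm holds its last target. There are 200 camera calls.

## Working session

There is one attempt and no reset: what is moved stays moved. The work goes in short steps, Python scripts to look and compute and a tool call to move; the robot and the scene stay as the last step left them, time stands still between calls to the robot, and variables do not carry over. Pictures are saved under pics/ and viewed, about 8 in all and at most 12, crops included, and the job is handed in when it is done.

Besides the shell and the picture viewer there is one more tool, called after "Request:" as a command line: name --argument value ..., lists and objects as JSON in quotes. arm_command: Moves the arm, as the interface text tells. Shift numbers are shares of 0.04 m and turn numbers shares of 0.1 rad, none past 1 either way. Its arguments: {"type":"object","properties":{"steps":{"type":"array","items":{"type":"array","items":{"type":"array","items":{"type":"number","minimum":-1,"maximum":1}}}},"newtons":{"type":"number"}},"required":["steps"]}

```bash
ls; mkdir -p pics
cat > h.py <<'E'
import numpy as np, cv2
from rig import ctrl
from scipy.spatial.transform import Rotation as R
def grab(n):
    d=ctrl.get_image(n); d['image']=np.asarray(d['image']); return d
def save(d,f): cv2.imwrite('pics/'+f,cv2.cvtColor(d['image'],cv2.COLOR_RGB2BGR))
def cam(d): 
    K=np.array([[d['fx'],0,d['cx']],[0,d['fy'],d['cy']],[0,0,1.]]); return K,np.array([d['k1'],0,0,0,0.])
def ray(d,uv):
    K,D=cam(d); s=cv2.undistortPoints(np.array(uv,float).reshape(-1,1,2),K,D).reshape(-1,2)
    Rm=cv2.Rodrigues(np.array(d['rvec'],float))[0]; t=np.array(d['tvec'],float).ravel()
    return -Rm.T@t, np.c_[s,np.ones(len(s))]@Rm
def onz(d,uv,z):
    o,r=ray(d,uv); return o+r*((z-o[2])/r[:,2])[:,None]
def tri(d1,p1,d2,p2):
    o1,r1=ray(d1,p1); o2,r2=ray(d2,p2); a,b=r1[0],r2[0]
    s=np.linalg.lstsq(np.c_[a,-b],o2-o1,rcond=None)[0]
    A=o1+s[0]*a;B=o2+s[1]*b; return (A+B)/2,np.linalg.norm(A-B)
def proj(d,P):
    K,D=cam(d); return cv2.projectPoints(np.array(P,float).reshape(-1,1,3),np.array(d['rvec'],float),np.array(d['tvec'],float),K,D)[0].reshape(-1,2)
def pose():
    o=ctrl.get_obs(); q=o['ee_rot']; return np.array(o['ee_pos']),R.from_quat([q[1],q[2],q[3],q[0]]),o
def delta(p,Rt):
    """shift (in tool axes, units of 0.04) and rotvec (units 0.1) from present pose"""
    p0,R0,_=pose(); return (R0.inv().apply(np.array(p)-p0)/.04).round(2), ((R0.inv()*Rt).as_rotvec()/.1).round(2)
E
python3 - <<'E'
from h import *
import pickle
D={n:grab(n) for n in('side','top','wrist')}
pickle.dump(D,open('d0.pkl','wb'))
for n in D: save(D[n],n+'0.png'); print(n,ray(D[n],[[320,200]]),D[n]['fx'],D[n]['k1'])
p,r,o=pose(); print(o); print(r.as_matrix().round(3))
E
```

```text
pics
side (array([-0.17892574, -0.66513585,  0.81006654]), array([[ 0.53928246,  0.56856048, -0.62145711]])) 376.0391762170473 -0.07492645131070684
top (array([ 0.36835392, -0.02355385,  1.46658726]), array([[ 0.05728251,  0.01292024, -0.99835637]])) 464.8893712227704 -0.14089492695091918
wrist (array([0.18400514, 0.5504128 , 0.37320853]), array([[ 0.25097444, -0.14510951, -0.95726692]])) 307.6801735289264 -0.023263246832387112
{'clock': 0.15, 'joint_pos': array([ 1.00469901e+00,  3.77905379e-01,  7.99433023e-02,  1.27443842e+00,
       -4.73276985e-06,  1.46048223e+00]), 'joint_vel': array([-1.91026277e-03, -3.85437953e-04,  3.03385325e-03,  3.80946604e-04,
       -8.16973862e-04, -8.56470391e-05]), 'tau': array([ 9.28885456e-04, -4.64035535e+01,  2.70169187e+01,  1.38799706e-02,
       -1.56316887e-04, -1.22191204e-05]), 'ee_pos': array([0.25288314, 0.51596229, 0.30317374]), 'ee_rot': array([ 0.59952366, -0.37435702,  0.60054499,  0.37386349]), 'wrist_force': array([-0.83126793,  0.86416668,  0.58021324]), 'moment': array([-0.02510987, -0.00328768, -0.04749307]), 'finger_gap': 0.08527799362862556}
[[-0.001 -0.898  0.44 ]
 [-0.001  0.44   0.898]
 [-1.     0.    -0.002]]
```

View pics/top0.png

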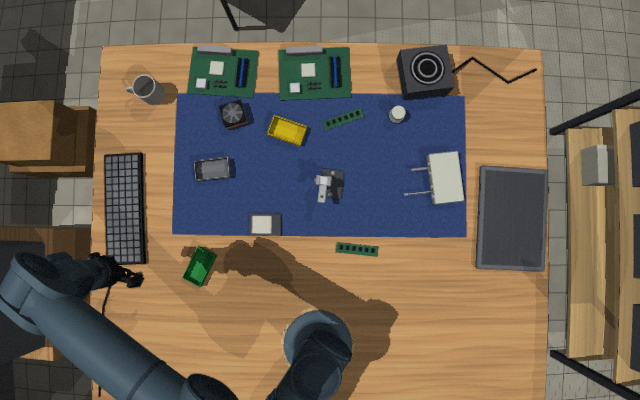

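View pics/side0.png

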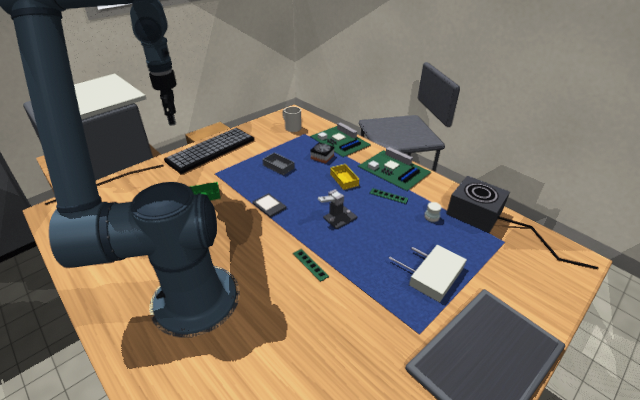

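The top view shows three dish-shaped things: grey (212,168), yellow (288,130) and green (200,266). The grey one is the dish. The hinge is at about (328,184) and the caddy at (445,178), with two shanks pointing left at (415,168) and (418,194). The side view agrees. Next is one enlarged composite to check the choice.

Run:
```python
from h import *
import pickle
D=pickle.load(open('d0.pkl','rb'))
def c(n,x,y,w,h): return cv2.resize(D[n]['image'][y:y+h,x:x+w],(400,300),interpolation=cv2.INTER_CUBIC)
im=np.vstack([np.hstack([c('top',292,160,80,60),c('top',394,148,80,60)]),np.hstack([c('side',300,170,80,60),c('top',182,140,80,60)])])
save({'image':im},'comp.png')
t=D['top']
for n,p in dict(dish=(212,168),hinge=(328,184),caddy=(445,178)).items(): print(n,onz(t,[p],.02).round(3))
```

```text
dish [[0.549 0.337 0.02 ]]
hinge [[ 0.502 -0.029  0.02 ]]
caddy [[ 0.525 -0.398  0.02 ]]
```

View pics/comp.png

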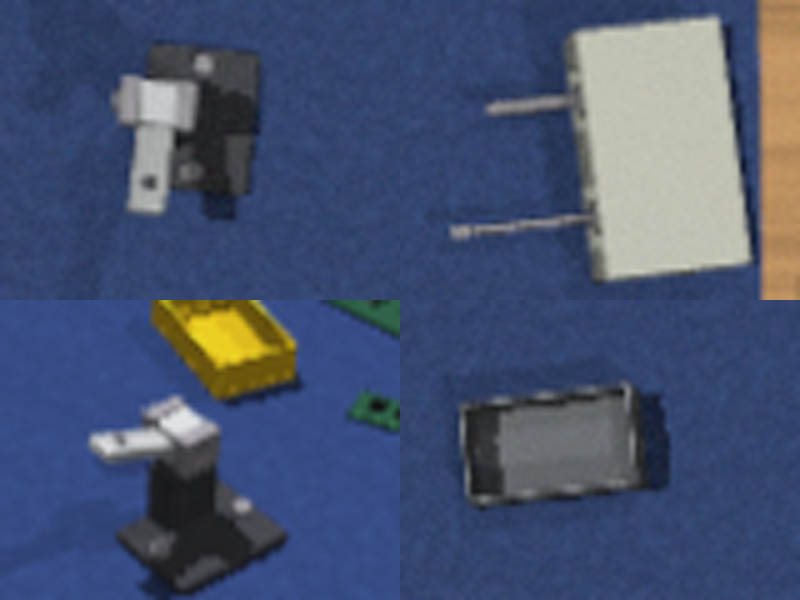

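The crops settle the choices. The grey dish is at px (212,168). The pin head is on the hinge's left (+y) side at about px (315,180). The punch is the thicker, shorter shank at px (420,169), and the thin one with a blade at (418,194) is the screwdriver. Moving above the dish now.

Request:
arm_command --steps '[[[0,0,0,0.94,0,0,0],[0,0,0,0.94,0,0,0],[0,0,0,0.94,0,0,0],[0,0,0,0.94,0,0,0],[0,0,0,0.94,0,0,0],[0,0,0,0.94,0,0,0],[0,0,0,0.94,0,0,0],[0,0,0,0.94,0,0,0],[0,0,0,0.94,0,0,0],[0,0,0,0.94,0,0,0],[0,0,0,0.94,0,0,0]]]'

```text
clock: 1.07
ee_pos: [0.253, 0.5161, 0.3035]
ee_rot: [0.706, -0.027, 0.707, 0.027]
wrist_force: [0.7, 0.3, -0.9]
finger_gap: 0.0856
```

Request:
arm_command --steps '[[[0,-0.46,0.63,0,0,0,0],[0,-0.46,0.63,0,0,0,0],[0,-0.46,0.63,0,0,0,0],[0,-0.46,0.63,0,0,0,0],[0,-0.46,0.63,0,0,0,0],[0,-0.46,0.63,0,0,0,0],[0,-0.46,0.63,0,0,0,0],[0,-0.46,0.63,0,0,0,0],[0,-0.46,0.63,0,0,0,0],[0,-0.46,0.63,0,0,0,0],[0,-0.46,0.63,0,0,0,0],[0,0,0,0,0,0,0]]]'

```text
clock: 2.07
ee_pos: [0.5501, 0.3335, 0.3027]
ee_rot: [0.707, -0.027, 0.706, 0.026]
wrist_force: [-0.7, -0.1, 0.4]
finger_gap: 0.0851
```

Run:
```python
from h import *
import pickle
d=grab('wrist'); t=grab('top'); pickle.dump((d,t),open('d1.pkl','wb')); save(d,'w1.png')
p,r,o=pose(); print(p,r.as_matrix().round(3),o['clock'])
hsv=cv2.cvtColor(d['image'],cv2.COLOR_RGB2HSV)
print(hsv[::40,::80,1])
```

```text
[0.54650757 0.33607164 0.30307647] [[-0.001 -0.079  0.997]
 [-0.     0.997  0.079]
 [-1.    -0.    -0.001]] 2.1667
[[132 146 139 117 126 121 132  36]
 [141 129 151 132 110 131 127 153]
 [137 125 149 149 145 136 137 118]
 [214 255 147 147 146 144 146 142]
 [135 225 145 146   9 143 145   2]
 [142 130 149 144   6 141   5  95]
 [137 138 102 147 145 147  13  30]
 [137 137 128 150 154 145 151 125]
 [ 99 139  38 145 153 255  20 143]
 [ 64  31  17 147  66 255  16  31]]
```

View pics/w1.png

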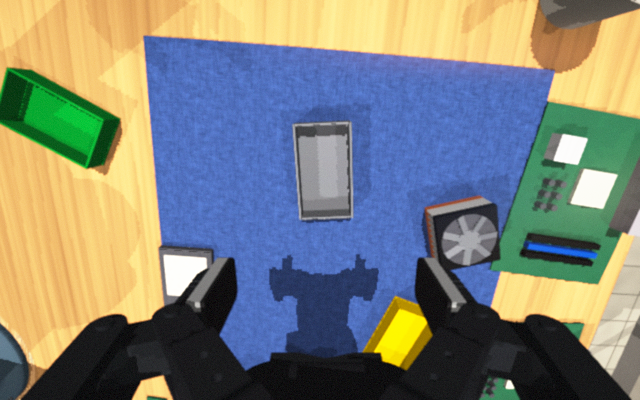

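The wrist view shows the grey dish with its rim corners at about (294,124), (351,122), (353,217) and (300,219). Nothing stands close to it.

Run:
```python
from h import *
import pickle
d,t=pickle.load(open('d1.pkl','rb'))
def corners(d,box):
    x,y,w,h=box; im=d['image'][y:y+h,x:x+w]; s=cv2.cvtColor(im,cv2.COLOR_RGB2HSV)[...,1]
    m=(s<70).astype(np.uint8); c=max(cv2.findContours(m,cv2.RETR_EXTERNAL,2)[0],key=cv2.contourArea)
    hull=cv2.convexHull(c); q=cv2.boxPoints(cv2.minAreaRect(hull))+[x,y]; return q,hull.reshape(-1,2)+[x,y]
q,h=corners(d,(270,100,110,140)); q2,h2=corners(t,(185,145,55,45))
print(q,q2)
P=onz(d,h,.033)[:,:2]; r=cv2.minAreaRect(P.astype(np.float32)*1000); print(r)
P2=onz(t,h2,.033)[:,:2]; print(cv2.minAreaRect(P2.astype(np.float32)*1000))
print(tri(d,[q.mean(0)],t,[q2.mean(0)]))
```

```text
[[291.85568237 122.82473755]
 [350.91548157 120.14021301]
 [355.34638977 217.62062073]
 [296.28659058 220.30514526]] [[185. 145.]
 [230. 145.]
 [230. 183.]
 [185. 183.]]
((547.5372924804688, 339.322265625), (63.82615280151367, 111.2724838256836), 6.7798566818237305)
((562.0274658203125, 349.5230712890625), (120.87938690185547, 143.76119995117188), 1.9442195892333984)
(array([0.55201856, 0.34473812, 0.05431188]), np.float64(0.010744763449591079))
```

Run:
```python
from h import *
import pickle
d,t=pickle.load(open('d1.pkl','rb')); D=pickle.load(open('d0.pkl','rb')); t=D['top'];s=D['side']
print('dish rim tri',tri(d,[(323.6,170.2)],t,[(212.65,168.75)]))
T=lambda x,y:(x/5+292,y/5+160); S=lambda x,y:(x/5+300,(y-300)/5+170)
print('knuckle top',onz(t,[T(122,78),T(195,80),T(197,127),T(125,125)],.087).round(4))
print('head',onz(t,[T(115,101)],.073), 'plate',onz(t,[T(150,45),T(262,58),T(247,192)],.011).round(4))
print(tri(t,[T(195,80)],s,[S(218,430)]),tri(t,[T(122,78)],s,[S(178,400)]))
C=lambda x,y:((x-400)/5+394,y/5+148)
print('punch tip',onz(t,[C(487,108)],.018),'sh',onz(t,[C(570,101)],.018),'caddy',onz(t,[C(572,33),C(598,278)],.038))
p=np.array([.5475,.3393]);a=np.radians(6.8);Rt=R.from_matrix(np.c_[[0,0,-1],[-np.sin(a),np.cos(a),0],[np.cos(a),np.sin(a),0]])
g=p+.015*np.array([-np.sin(a),np.cos(a)]); print(g,delta([*g,.078],Rt), pose()[2]['ee_pos'])
```

```text
dish rim tri (array([0.54755859, 0.33751683, 0.01147905]), np.float64(0.0005849585442034115))
knuckle top [[ 0.5203  0.0058  0.087 ]
 [ 0.5195 -0.0377  0.087 ]
 [ 0.4914 -0.0392  0.087 ]
 [ 0.4922  0.0037  0.087 ]]
head [[0.50787245 0.01018207 0.073     ]] plate [[ 0.5497 -0.01    0.011 ]
 [ 0.5422 -0.0806  0.011 ]
 [ 0.4576 -0.0718  0.011 ]]
(array([ 0.51948041, -0.03743757,  0.08447282]), np.float64(0.0009053637412711835)) (array([0.52221547, 0.00445437, 0.08350625]), np.float64(0.004212758384126922))
punch tip [[ 0.55028908 -0.29157519  0.018     ]] sh [[ 0.55548026 -0.34457349  0.018     ]] caddy [[ 0.59568201 -0.34173909  0.038     ]
 [ 0.44269733 -0.35727457  0.038     ]]
[0.54572394 0.35419448] (array([5.63, 0.45, 0.02]), array([-0.4 , -0.01,  0.  ])) [0.54650757 0.33607164 0.30307647]
```

Request:
arm_command --steps '[[[0.5,0.15,0,-0.1,0,0,0],[0.8,0.15,0,-0.1,0,0,0],[0.8,0.15,0,-0.1,0,0,0],[0.8,0,0,-0.1,0,0,0],[0.8,0,0,0,0,0,0],[0.8,0,0,0,0,0,0],[0.7,0,0,0,0,0,0],[0.4,0,0,0,0,0,0],[0,0,0,0,0,0,0]]]'

```text
clock: 2.92
ee_pos: [0.5397, 0.3542, 0.0752]
ee_rot: [0.703, -0.045, 0.709, 0.042]
wrist_force: [-1.3, 1.0, -0.2]
finger_gap: 0.0856
```

Run:
```python
from h import *
print(ctrl.tcp_to_tips); d=grab('wrist'); save(d,'w2.png'); print(pose()[0],pose()[2]['wrist_force'],pose()[2]['clock'])
```

```text
0.0726
[0.54112405 0.35485374 0.07775168] [ 0.11706185 -0.03189428  0.59138427] 2.9667
```

View pics/w2.png

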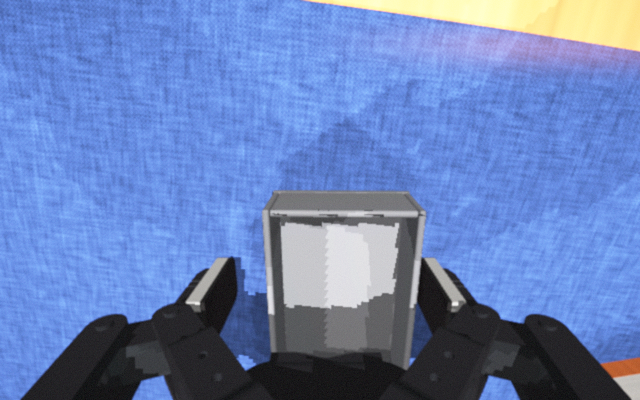

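The dish lies between the fingers but about 4 mm to the +x side, so I'll shift and close.

Request:
arm_command --steps '[[[-0.03,0,0.1,0,0,0,0],[0,0,0,0,0,0,1],[0,0,0,0,0,0,1],[0,0,0,0,0,0,1],[0,0,0,0,0,0,1],[0,0,0,0,0,0,1],[0,0,0,0,0,0,1],[0,0,0,0,0,0,1]]]' --newtons 30

```text
clock: 3.63
ee_pos: [0.5496, 0.3565, 0.0838]
ee_rot: [0.707, -0.042, 0.704, 0.044]
wrist_force: [-0.3, 0.6, 5.6]
finger_gap: 0.0634
```

Request:
arm_command --steps '[[[-0.3,0,0,0,0,0,1],[-0.6,0,0,0,0,0,1],[-0.6,0,0,0,0,0,1],[-0.6,0,0,0,0,0,1],[-0.6,0,0,0,0,0,1],[-0.3,0,0,0,0,0,1],[0,0,0,0,0,0,1]]]'

```text
clock: 4.22
ee_pos: [0.5501, 0.3563, 0.2063]
ee_rot: [0.708, -0.042, 0.703, 0.044]
wrist_force: [0.4, 0.5, -0.4]
finger_gap: 0.0636
```

Run:
```python
from h import *
p,r,o=pose(); print(p,o['finger_gap'],r.as_matrix().round(3))
a=np.radians(-6);hy=np.array([-np.sin(a),np.cos(a)]);Rt=R.from_matrix(np.c_[[0,0,-1],[*hy,0],[np.cos(a),np.sin(a),0]])
g=np.array([.5062,-.016])+hy*.083; print(g,delta([*g,.18],Rt))
```

```text
[0.55005449 0.35634378 0.2062669 ] 0.06358797486844608 [[ 0.007 -0.121  0.993]
 [ 0.004  0.993  0.121]
 [-1.     0.003  0.007]]
[0.51487586 0.06654532] (array([ 0.62, -7.09, -1.75]), array([ 2.26,  0.07, -0.04]))
```

Request:
arm_command --steps '[[[0,0,0,0.75,0,0,1],[0,0,0,0.75,0,0,1],[0,0,0,0.76,0,0,1],[0,-0.4,0,0,0,0,1],[0,-0.8,0,0,0,0,1],[0,-0.8,0,0,0,0,1],[0,-0.8,0,0,0,0,1],[0,-0.8,0,0,0,0,1],[0,-0.7,0,0,0,0,1],[0,-0.5,0,0,0,0,1],[0,-0.3,0,0,0,0,1],[0,0,0,0,0,0,1]]]'

```text
clock: 5.22
ee_pos: [0.526, 0.1504, 0.2006]
ee_rot: [0.706, 0.038, 0.707, -0.038]
wrist_force: [-0.5, 0.1, -1.6]
finger_gap: 0.0633
```

Run:
```python
from h import *
import pickle
d=grab('wrist'); s=grab('side'); pickle.dump((d,s),open('d2.pkl','wb')); save({'image':np.vstack([d['image'],cv2.resize(s['image'][130:255,230:430],(640,400))])[::1,::1]},'tmp.png')
im=np.hstack([cv2.resize(d['image'],(400,250)),cv2.resize(s['image'][150:250,260:420],(400,250),interpolation=2)]);save({'image':im},'c3.png')
p,r,o=pose(); print(p,o['finger_gap'])
a=np.radians(-6);hy=np.array([-np.sin(a),np.cos(a)]);Rt=R.from_matrix(np.c_[[0,0,-1],[*hy,0],[np.cos(a),np.sin(a),0]])
g=np.array([.5062,-.016])+hy*.083; print(g,delta([*g,.086],Rt))
```

```text
[0.52664107 0.15268513 0.20088117] 0.06338702642574205
[0.51487586 0.06654532] (array([ 2.87, -2.17, -0.06]), array([-0.01, -0.  , -0.01]))
```

View pics/c3.png

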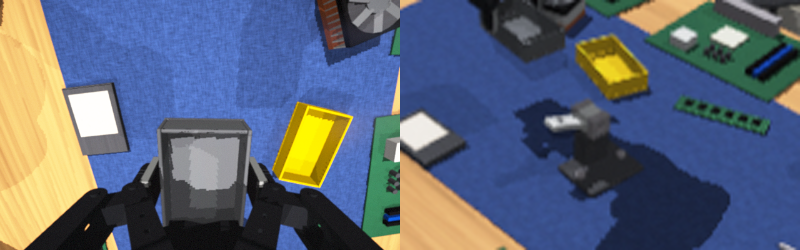

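The wrist view (left half) shows the dish held level. The side view shows the way to the hinge clear, with the yellow dish off to the right. Carrying on to the place, then down.

Request:
arm_command --steps '[[[0,-0.4,0,0,0,0,1],[0,-0.6,-0.03,0,0,0,1],[0,-0.6,-0.03,0,0,0,1],[0,-0.4,0,0,0,0,1],[0,-0.17,0,0,0,0,1],[0.3,0,0,0,0,0,1],[0.5,0,0,0,0,0,1],[0.5,0,0,0,0,0,1],[0.5,0,0,0,0,0,1],[0.4,0,0,0,0,0,1],[0.2,0,0,0,0,0,1],[0,0,0,0,0,0,1]]]'

```text
clock: 6.32
ee_pos: [0.5162, 0.0687, 0.1044]
ee_rot: [0.707, 0.037, 0.706, -0.035]
wrist_force: [0.6, 2.6, -0.1]
finger_gap: 0.0638
```

Run:
```python
from h import *
p,r,o=pose(); print(p,o['finger_gap'],o['wrist_force'])
a=np.radians(-6);hy=np.array([-np.sin(a),np.cos(a)]);Rt=R.from_matrix(np.c_[[0,0,-1],[*hy,0],[np.cos(a),np.sin(a),0]])
g=np.array([.5062,-.016])+hy*.083; print(g,delta([*g,.086],Rt))
```

```text
[0.51623281 0.06865589 0.10436581] 0.06375327072887572 [ 0.57957829  2.55532481 -0.11983792]
[0.51487586 0.06654532] (array([ 0.46, -0.06, -0.03]), array([ 0.02,  0.01, -0.03]))
```

Run:
```python
from h import *
d=grab('wrist'); s=grab('side')
im=np.hstack([cv2.resize(d['image'],(400,250)),cv2.resize(s['image'][150:225,280:400],(400,250),interpolation=2)]);save({'image':im},'c4.png')
print(pose()[2]['wrist_force'],pose()[2]['moment'])
```

```text
[-0.61071103  3.01232277 -1.41966966] [ 0.45160583 -0.14617699  0.02143788]
```

View pics/c4.png

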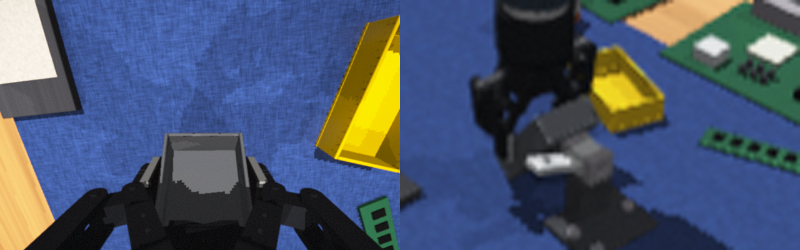

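The wrist and side views show that the dish's hinge-side end has caught on top of the knuckle and tipped up in the grip. It has to come in from beyond the pin head. I'll lift, back off along +y, lower it to level it on the mat, then slide it in.

Request:
arm_command --steps '[[[-0.4,0,0,0,0,0,1],[-0.6,0,0,0,0,0,1],[-0.6,0,0,0,0,0,1],[-0.2,0.3,0,0,0,0,1],[0,0.5,0,0,0,0,1],[0,0.5,0,0,0,0,1],[0,0.4,0,0,0,0,1],[0.4,0,0,0,0,0,1],[0.6,0,0,0,0,0,1],[0.6,0,0,0,0,0,1],[0.2,0,0,0,0,0,1],[0,0,0,0,0,0,1]]]'

```text
clock: 7.42
ee_pos: [0.5199, 0.1345, 0.1026]
ee_rot: [0.704, 0.037, 0.708, -0.037]
wrist_force: [-0.3, -0.3, -0.7]
finger_gap: 0.0633
```

Request:
arm_command --steps '[[[0.12,0,0,0,0,0,1],[0.12,0,0,0,0,0,1],[0.12,0,0,0,0,0,1],[0.1,0,0,0,0,0,1],[0,0,0,0,0,0,1]]]'

```text
clock: 7.83
ee_pos: [0.523, 0.1352, 0.0954]
ee_rot: [0.708, 0.038, 0.705, -0.036]
wrist_force: [-22.2, 0.1, 59.3]
finger_gap: 0.0629
```

Run:
```python
from h import *
d=grab('wrist'); s=grab('side')
im=np.hstack([cv2.resize(d['image'],(400,250)),cv2.resize(s['image'][150:225,280:400],(400,250),interpolation=2)]);save({'image':im},'c5.png')
print(pose()[0],pose()[2]['wrist_force'],pose()[2]['moment'])
```

```text
[0.52300828 0.13523157 0.09540127] [-21.29016378  -0.67530038  60.15121518] [-0.16251235  4.87143605  0.07355124]
```

View pics/c5.png

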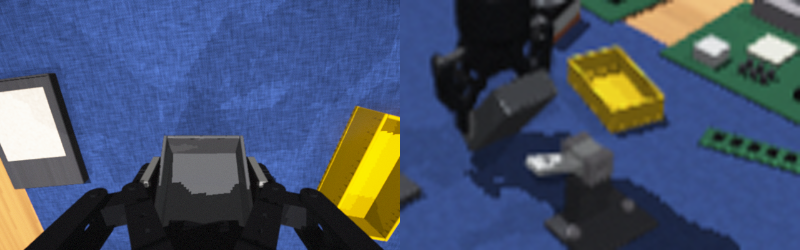

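The dish is still held tilted and pressing on the mat with 60 N. I'll raise it at once, then open just off the mat so it falls flat.

Request:
arm_command --steps '[[[-0.25,0,0,0,0,0,1],[-0.05,0,0,0,0,0,1],[0,0,0,0,0,0,1]]]' --newtons 20

```text
clock: 8.18
ee_pos: [0.5243, 0.1344, 0.101]
ee_rot: [0.708, 0.038, 0.704, -0.037]
wrist_force: [0.2, 0.8, -0.5]
finger_gap: 0.0637
```

Request:
arm_command --steps '[[[0,0,0,0,0,0,0],[0,0,0,0,0,0,0],[0,0,0,0,0,0,0],[0,0,0,0,0,0,0],[0,0,0,0,0,0,0],[0,0,0,0,0,0,0]]]'

```text
clock: 8.68
ee_pos: [0.5222, 0.1341, 0.0983]
ee_rot: [0.706, 0.037, 0.706, -0.037]
wrist_force: [-0.4, 1.2, 0.1]
finger_gap: 0.0855
```

Run:
```python
from h import *
d=grab('wrist'); save(d,'w6.png')
print(pose()[0],pose()[2]['wrist_force'])
s=cv2.cvtColor(d['image'],cv2.COLOR_RGB2HSV)[...,1]
for y in range(150,330,15): print(y,''.join('#' if v<75 else '.' for v in s[y,230:430:4]))
```

```text
[0.52229607 0.13407033 0.09840499] [-0.15520496 -0.13039952 -0.49298794]
150 ..................................................
165 ..................................................
180 ..................................................
195 ..................................................
210 ..................................................
225 ..................................................
240 ..................................................
255 ...........#############################..........
270 #........################################........#
285 .#.......################################........#
300 ..........###############################......##.
315 ..........##############################.........#
```

View pics/w6.png

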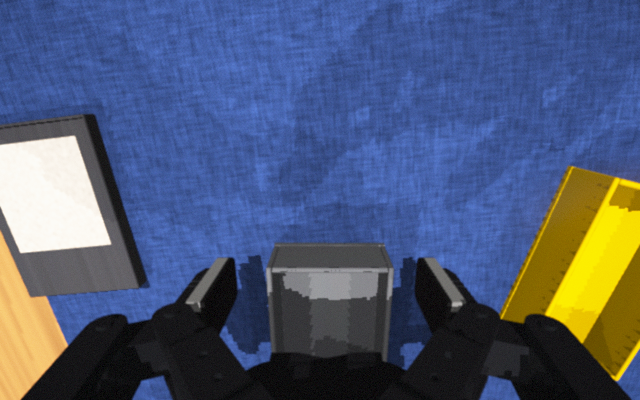

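The dish now stands flat and square between the fingers, its +y rim corners at (270,270) and (390,270).

Run:
```python
from h import *
d=grab('wrist'); P=onz(d,[(268.5,270),(391,270)],.033); print(P)
v=P[1]-P[0]; print('width',np.linalg.norm(v),'ang',np.degrees(np.arctan2(v[1],v[0])))
n=np.array([-v[1],v[0]])/np.hypot(v[0],v[1]); c=P.mean(0)[:2]-n*.055; print('dish c',c)
hy=np.array([.1045,.9945]);hx=np.array([.9945,-.1045]);o=np.array([.5062,-.016])
p=pose()[0]; print('dish in hinge',(c-o)@hx,(c-o)@hy,'tcp in hinge',(p[:2]-o)@hx,(p[:2]-o)@hy)
```

```text
[[0.49326317 0.1367896  0.033     ]
 [0.55371327 0.13038019 0.033     ]]
width 0.06078893979847876 ang -6.052356641881198
dish c [0.51768917 0.07889147]
dish in hinge 0.0015098221205860473 0.09557018098738702 tcp in hinge 0.00032647010411642613 0.1509443404757093
```

Request:
arm_command --steps '[[[0,-0.3,0.03,0,0,0,0],[0,-0.38,0,0,0,0,0],[0,-0.2,0,0,0,0,0],[0.2,0,0,0,0,0,0],[0.15,0,0,0,0,0,0],[0,0,0,0,0,0,0],[0,0,0,0,0,0,1],[0,0,0,0,0,0,1],[0,0,0,0,0,0,1],[0,0,0,0,0,0,1],[0,0,0,0,0,0,1],[0,0,0,0,0,0,1]]]' --newtons 20

```text
clock: 9.78
ee_pos: [0.5199, 0.0991, 0.0847]
ee_rot: [0.706, 0.037, 0.706, -0.037]
wrist_force: [0.4, 0.2, -0.5]
finger_gap: 0.0636
```

Run:
```python
from h import *
hy=np.array([.1045,.9945]);hx=np.array([.9945,-.1045]);o=np.array([.5062,-.016])
p,r,ob=pose(); print(p,ob['finger_gap'],ob['wrist_force'],'tcp in hinge',(p[:2]-o)@hx,(p[:2]-o)@hy)
d=grab('wrist')
s=cv2.cvtColor(d['image'],cv2.COLOR_RGB2HSV)[...,1]
for y in range(150,330,6): print(y,''.join('#' if v<75 else '.' for v in s[y,230:430:4]))
```

```text
[0.51988741 0.09912024 0.08473863] 0.06362970190354374 [ 0.44934019  0.16277325 -0.46771077] tcp in hinge 0.001582064049509389 0.11591740864380132
150 ..................................................
156 ..................................................
162 ..................................................
168 ..................................................
174 ..................................................
180 ..................................................
186 ..................................................
192 ..........##############################..........
198 ........#################################.........
204 .......###################################........
210 ......#####################################.......
216 .....######################################.......
222 ......#####################################.......
228 ......#####################################.......
234 ......#####################################.......
240 ......#####################################.......
246 ......#####################################.......
252 ....#########################################.....
258 ...###########################################....
264 .###############################################..
270 ##################################################
276 #####.############################################
282 ##########################################.#######
288 ####.#############################################
294 ####..############################################
300 ##.....###########################################
306 ###.#######################################..#.###
312 ######.##################################.########
318 ######..#################################..#######
324 #####...#################################...######
```

Request:
arm_command --steps '[[[0,-0.15,-0.02,0,0,0,1],[0,-0.2,0,0,0,0,1],[0,-0.2,0,0,0,0,1],[0,-0.15,0,0,0,0,1],[0,0,0,0,0,0,1],[0,0,0,0,0,0,1]]]'

```text
clock: 10.33
ee_pos: [0.5161, 0.0713, 0.0849]
ee_rot: [0.706, 0.038, 0.706, -0.036]
wrist_force: [-0.1, 3.5, -1.2]
finger_gap: 0.0637
```

Run:
```python
from h import *
hy=np.array([.1045,.9945]);hx=np.array([.9945,-.1045]);o=np.array([.5062,-.016])
p,r,ob=pose(); print(p,ob['finger_gap'],ob['wrist_force'],'tcp in hinge',(p[:2]-o)@hx,(p[:2]-o)@hy)
d=grab('wrist')
s=cv2.cvtColor(d['image'],cv2.COLOR_RGB2HSV)[...,1]
col=s[150:260,325]; print(150+np.argmax(col<75)); g=cv2.cvtColor(d['image'],cv2.COLOR_RGB2GRAY)[185:240,315:335].mean(1); print(g.astype(int))
for row in(210,214,218):
  P=onz(d,[(254,row),(402,row)],.033); print(row,np.linalg.norm(P[1]-P[0]),((P.mean(0)[:2]-o)@hx),((P.mean(0)[:2]-o)@hy))
```

```text
[0.51609315 0.07132978 0.08489791] 0.0636719093107282 [-0.07230103  3.5018774  -1.23048426] tcp in hinge 0.0007127775120564228 0.08788329876913213
192
[ 83  86  87  87  91  93  93  93 102  94  86  85  87  87  87  87  87  87
  87  87  88  87  87  87  91 115 141 152 145 121 104  83  75  77  77  77
  82 108 143 159 162 162 162 162 162 161 161 161 162 161 162 165 166 167
 169]
210 0.06207906610801021 0.000957316297943267 0.12361448258424376
214 0.06233205886633624 0.0009594276934494581 0.12183868185129743
218 0.06258762558526786 0.0009615649160618425 0.12004829353820393
```

Request:
arm_command --steps '[[[0,0,0,0,0,0,0],[0,0,0,0,0,0,0],[0,0,0,0,0,0,0],[0,0,0,0,0,0,0],[-0.3,0,0,0,0,0,0],[-0.8,0,0,0,0,0,0],[-0.9,0,0,0,0,0,0],[-0.9,0,0,0,0,0,0],[-0.9,0,0,0,0,0,0],[-0.6,0,0,0,0,0,0],[0,0,0,0,0,0,0]]]'

```text
clock: 11.3
ee_pos: [0.5191, 0.0711, 0.2668]
ee_rot: [0.71, 0.037, 0.702, -0.037]
wrist_force: [1.1, -0.0, 0.4]
finger_gap: 0.0853
```

Request:
arm_command --steps '[[[0,-0.6,0.1,0,0,0,0],[0,-0.9,0.2,0,0,0,0],[0,-0.9,0.2,0,0,0,0],[0,-0.9,0.2,0,0,0,0],[0,-0.9,0.2,0,0,0,0],[0,-0.9,0.2,0,0,0,0],[0,-0.9,0.2,0,0,0,0],[0,-0.9,0.2,0,0,0,0],[0,-0.9,0.2,0,0,0,0],[0,-0.8,0.2,0,0,0,0],[0,-0.3,0.1,-0.7,0,0,0],[0,0,0,-0.7,0,0,0]]]'

```text
clock: 12.3
ee_pos: [0.5582, -0.2951, 0.2591]
ee_rot: [0.707, -0.012, 0.707, 0.012]
wrist_force: [-0.2, 0.8, -0.1]
finger_gap: 0.0857
```

Request:
arm_command --steps '[[[0,0,0,-0.7,0,0,0],[0,0,0,0,0,0,0],[0,0,0,0,0,0,0]]]'

```text
clock: 12.55
ee_pos: [0.5581, -0.2912, 0.2598]
ee_rot: [0.706, -0.036, 0.707, 0.037]
wrist_force: [0.2, -0.4, 0.2]
finger_gap: 0.0853
```

Run:
```python
from h import *
import pickle
d=grab('wrist'); s=grab('side');t=grab('top'); pickle.dump((d,s,t),open('d3.pkl','wb'))
print(pose()[0],pose()[1].as_matrix().round(3),pose()[2]['clock'])
im=np.hstack([cv2.resize(d['image'],(480,300)),cv2.resize(s['image'][165:240,280:400],(320,200),interpolation=2)[:200].repeat(1,0) if 0 else cv2.resize(s['image'][165:240,300:380],(320,300),interpolation=2)])
save({'image':im},'c7.png')
```

```text
[ 0.55829925 -0.29087981  0.26043093] [[-0.    -0.104  0.995]
 [ 0.     0.995  0.104]
 [-1.     0.    -0.   ]] 12.7
```

View pics/c7.png

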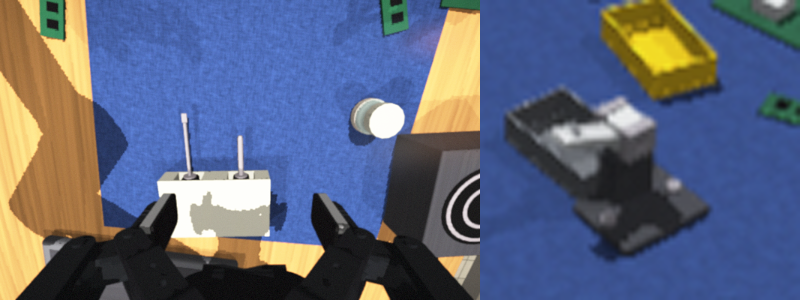

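The wrist view (left, ×0.75) shows the punch tip at (240,136) and its shoulder at (240,175). The longer thin screwdriver is at x≈187, and a white roll is clear at (378,118). The side crop confirms the dish standing upright under the headed end. Now measuring the punch shank.

Run:
```python
from h import *
import pickle
d,s,t=pickle.load(open('d3.pkl','rb'))
hs=cv2.cvtColor(d['image'],cv2.COLOR_RGB2HSV)[...,1]
m=(hs<90).astype(np.uint8)
L=[]
for y in range(170,240,4):
    x=np.where(m[y,295:345])[0]+295
    print(y,(x.min(),x.max(),len(x)) if len(x) else None)
    if len(x) and 188<y<224: L.append((x.mean(),y))
L=np.array(L)
P=onz(d,L,.018)[:,:2]; f=np.polyfit(P[:,1],P[:,0],1); print(P[[0,-1]],'x=f(y)',f,'ang',np.degrees(np.arctan(-f[0])))
# caddy front edge
tip=(np.mean([x for x,y in L][:3]),181)
print('tip on z=.018',onz(d,[tip],.018))
D=pickle.load(open('d0.pkl','rb'))['top']
print('tri tip',tri(d,[tip],D,[((487-400)/5+394,108/5+148)]))
P=onz(d,[(250,158)],.018);print('sd tip',P)
```

```text
170 None
174 None
178 None
182 (np.int64(317), np.int64(323), 7)
186 (np.int64(316), np.int64(323), 8)
190 (np.int64(316), np.int64(323), 8)
194 (np.int64(316), np.int64(324), 9)
198 (np.int64(317), np.int64(324), 8)
202 (np.int64(317), np.int64(324), 8)
206 (np.int64(316), np.int64(324), 9)
210 (np.int64(317), np.int64(324), 8)
214 (np.int64(317), np.int64(324), 8)
218 (np.int64(317), np.int64(324), 8)
222 (np.int64(317), np.int64(324), 8)
226 (np.int64(317), np.int64(324), 8)
230 (np.int64(295), np.int64(344), 50)
234 (np.int64(295), np.int64(344), 50)
238 (np.int64(295), np.int64(344), 50)
[[ 0.55163397 -0.2980285 ]
 [ 0.55617521 -0.33358968]] x=f(y) [-0.11963974  0.51641726] ang 6.822424430344115
tip on z=.018 [[ 0.55121554 -0.28834759  0.018     ]]
tri tip (array([ 0.55178243, -0.29334021,  0.00197765]), np.float64(0.00255308238254408))
sd tip [[ 0.47797735 -0.27173929  0.018     ]]
```

```bash
cat >> h.py <<'E'
def frame(deg):
    a=np.radians(deg); return R.from_matrix(np.c_[[0,0,-1],[-np.sin(a),np.cos(a),0],[np.cos(a),np.sin(a),0]])
E
python3 - <<'E'
from h import *
print(delta([.5555,-.326,.080],frame(6.5)))
E
```

```text
(array([ 4.51, -0.87, -0.16]), array([-0.09, -0.  , -0.  ]))
```

Request:
arm_command --steps '[[[0.4,-0.3,-0.08,-0.09,0,0,0.4],[0.8,-0.3,-0.08,0,0,0,0.4],[0.8,-0.27,0,0,0,0,0.4],[0.8,0,0,0,0,0,0.4],[0.6,0,0,0,0,0,0.4],[0.4,0,0,0,0,0,0.4],[0.2,0,0,0,0,0,0.4],[0,0,0,0,0,0,0.4],[0,0,0,0,0,0,0.4]]]'

```text
clock: 13.45
ee_pos: [0.5561, -0.3264, 0.1011]
ee_rot: [0.706, -0.04, 0.706, 0.04]
wrist_force: [0.2, 0.2, 0.8]
finger_gap: 0.0511
```

Run:
```python
from h import *
d=grab('wrist'); p,r,o=pose(); print(p,o['finger_gap'],o['wrist_force'],delta([.5555,-.326,.080],frame(6.5)))
hs=cv2.cvtColor(d['image'],cv2.COLOR_RGB2HSV)[...,1]
for y in range(150,300,6): print(y,''.join('#' if v<90 else '.' for v in hs[y,220:440:4]))
```

```text
[ 0.55670666 -0.32683532  0.10206115] 0.051207542633580565 [0.25699564 0.1029009  0.99208808] (array([ 0.55,  0.02, -0.03]), array([0.01, 0.02, 0.01]))
150 .......................................................
156 .......................................................
162 .......................................................
168 .......................................................
174 .......................................................
180 .......................................................
186 .........................###...........................
192 .........................####..........................
198 .........................####..........................
204 .........................####..........................
210 .........................####..........................
216 .........................####..........................
222 .........................####..........................
228 .........................####..........................
234 .........................####..........................
240 .........................####..........................
246 .........................####..........................
252 ..........####...........####...........####...........
258 .........#####...........####...........#####..........
264 ......########...........####...........########.......
270 .....###############.#.##########################......
276 ##################################################.....
282 ##################################################.....
288 ###################################################....
294 ######################################################.
```

Run:
```python
from h import *
print(ctrl.tcp_to_tips, [a for a in dir(ctrl) if a[0]!='_'])
```

```text
0.0726 ['IKError', 'get_image', 'get_obs', 'sign_off', 'tcp_to_tips']
```

Request:
arm_command --steps '[[[0,0,-0.03,0,0,0,0.85],[0,0,0,0,0,0,0.85],[0,0,0,0,0,0,0.75],[0.15,0,0,0,0,0,0.75],[0.15,0,0,0,0,0,0.75],[0.1,0,0,0,0,0,0.75],[0,0,0,0,0,0,0.75]]]'

```text
clock: 14.08
ee_pos: [0.5538, -0.326, 0.083]
ee_rot: [0.705, -0.04, 0.707, 0.041]
wrist_force: [-0.9, -0.0, -0.0]
finger_gap: 0.0211
```

Run:
```python
from h import *
d=grab('wrist'); p,r,o=pose(); print(ctrl.tcp_to_tips,p,o['finger_gap'],o['wrist_force'])
```

```text
0.0726 [ 0.55401367 -0.3261172   0.08349594] 0.021061787289342243 [-0.10239083  0.32269109 -0.79128958]
```

Request:
arm_command --steps '[[[0.08,0,0,0,0,0,0.75],[0,0,0,0,0,0,1],[0,0,0,0,0,0,1],[0,0,0,0,0,0,1],[0,0,0,0,0,0,1],[0,0,0,0,0,0,1]]]' --newtons 70

```text
clock: 14.63
ee_pos: [0.5547, -0.3266, 0.0815]
ee_rot: [0.706, -0.04, 0.706, 0.04]
wrist_force: [-0.3, -1.0, -0.2]
finger_gap: 0.0051
```

Request:
arm_command --steps '[[[0,0,0,0,0,0,1],[0,0,0,0,0,0,1]]]'

```text
clock: 14.8
ee_pos: [0.5547, -0.3266, 0.0815]
ee_rot: [0.706, -0.04, 0.706, 0.04]
wrist_force: [-0.1, -0.6, -0.6]
finger_gap: 0.0052
```

Run:
```python
from h import *
d=grab('wrist'); s=grab('side'); p,r,o=pose(); print(p,o['finger_gap'],o['wrist_force'])
print(proj(s,[[.5555,-.326,.02]]))
u,v=proj(s,[[.5555,-.326,.02]])[0].astype(int)
im=np.hstack([cv2.resize(d['image'][120:320,200:440],(480,400)),cv2.resize(s['image'][v-40:v+40,u-32:u+32],(320,400),interpolation=2)]);save({'image':im},'c8.png')
```

```text
[ 0.55471599 -0.32662129  0.08151339] 0.004841774399279729 [-0.07575859 -0.15051368 -1.25072478]
[[422.81367978 253.03584503]]
```

View pics/c8.png

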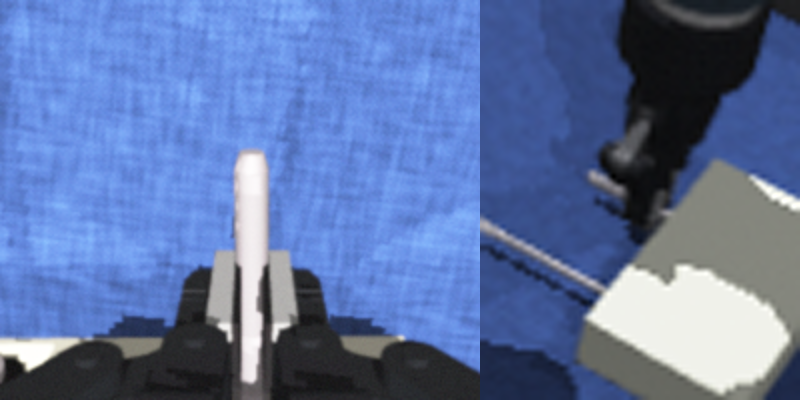

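The shank sits fully between the pads, so the punch is gripped and the screwdriver is untouched. Drawing it out along its axis.

Request:
arm_command --steps '[[[0,0.15,0,0,0,0,1],[0,0.3,0,0,0,0,1],[0,0.4,0,0,0,0,1],[0,0.4,0,0,0,0,1],[0,0.4,0,0,0,0,1],[0,0.4,0,0,0,0,1],[0,0.4,0,0,0,0,1],[0,0.3,0,0,0,0,1],[0,0.15,0,0,0,0,1],[0,0,0,0,0,0,1]]]'

```text
clock: 15.73
ee_pos: [0.5411, -0.2096, 0.0814]
ee_rot: [0.706, -0.041, 0.706, 0.041]
wrist_force: [0.4, 0.2, -0.4]
finger_gap: 0.0051
```

Request:
arm_command --steps '[[[0.04,0,0,0,0,0,1],[0.03,0,0,0,0,0,1],[0,0,0,0,0,0,1],[0,0,0,0,0,0,0.4],[0,0,0,0,0,0,0.4],[0,0,0,0,0,0,0.4],[0,0,0,0,0,0,0.4],[-0.4,0,0,0,0,0,0.4],[-0.7,0,0,0,0,0,0.4],[-0.4,-0.2,0,0,0,0,0.4],[0,0,0,0,0,0,0.4]]]'

```text
clock: 16.65
ee_pos: [0.5451, -0.2215, 0.1428]
ee_rot: [0.708, -0.042, 0.704, 0.038]
wrist_force: [1.3, -0.4, 0.7]
finger_gap: 0.0512
```

Run:
```python
from h import *
import pickle
d=grab('wrist'); pickle.dump(d,open('d4.pkl','wb')); p,r,o=pose(); print(p,o['finger_gap'],o['wrist_force'],o['clock'])
hsv=cv2.cvtColor(d['image'],cv2.COLOR_RGB2HSV)
for y in range(100,330,8): print(y,''.join('K' if v[2]<60 else '#' if v[1]<90 else '.' for v in hsv[y,220:440:4]))
```

```text
[ 0.54420654 -0.2206978   0.14089559] 0.051452290873675886 [-0.10737968  0.33464308 -0.52801642] 16.7
100 .......................................................
108 .......................................................
116 .......................................................
124 .......................................................
132 .......................................................
140 .......................................................
148 .......................................................
156 ........................###............................
164 ........................###............................
172 ........................###............................
180 ........................###............................
188 ........................###............................
196 ........................###............................
204 ........................###............................
212 ........................###............................
220 ........................###............................
228 ........................###............................
236 ......................#######..........................
244 ......................KK####KK.........................
252 ..........###K........KKKKKKKK..........K###...........
260 .......K####KK........KKKKKKKK..........KK###KK........
268 .....######KKK........KKKKKKKK..........KKK###KK.......
276 #...KKK###KKKK........KKKKKKKK..........KKKK###KK......
284 ##.KKK###KKKKK........KKKKKKKK..........KKKK####KK#....
292 #KKKKKKK##KKKK........KKKKKKKK..........KKKK##KKKKKKK..
300 KKKKKKKKKKKKK.........KKKKKKKK...........KKKKKKKKKKKKK.
308 KKKKKKKKKKKKK.........KKKKKKKK...........KKKKKKKKKKKKKK
316 KKKKKKKKKKKK..........KKKKKKKK............KKKKKKKKKKKKK
324 KKKKKKKKKKK...........KKKKKKKK............KKKKKKKKKKKKK
```

Run:
```python
from h import *
import pickle
d=pickle.load(open('d4.pkl','rb'))
hsv=cv2.cvtColor(d['image'],cv2.COLOR_RGB2HSV); hs=hsv[...,1]
L=[]
for y in range(165,230,4):
    x=np.where(hs[y,290:350]<90)[0]+290; L.append((x.mean(),y))
L=np.array(L);P=onz(d,L,.015)[:,:2]; f=np.polyfit(P[:,1],P[:,0],1)
col=hs[:,int(L[0,0])]; tiprow=140+np.argmax(col[140:]<90); 
tip=onz(d,[(L[0,0],tiprow)],.015)[0]
H=[]
for y in range(256,300,4):
    x=np.where((hsv[y,285:360,2]<60))[0]+285; H.append((x.mean(),y))
H=np.array(H);Q=onz(d,H,.027)[:,:2]; g=np.polyfit(Q[:,1],Q[:,0],1)
print('shank ang',np.degrees(np.arctan(-f[0])),'handle ang',np.degrees(np.arctan(-g[0])),'tip',tip,tiprow)
a=np.arctan(-f[0]); u=np.array([-np.sin(a),np.cos(a)]); 
w=tip[:2]-.060*u; print('shoulder',w); gp=tip[:2]-.1*u
print('handle centre from line', gp, np.polyval(g,gp[1]),'front',onz(d,[(322,243)],.027))
print(delta([*gp,.080],frame(np.degrees(a))))
```

```text
shank ang 7.291194403928176 handle ang 7.603667043369788 tip [ 0.5362838  -0.17344804  0.015     ] 152
shoulder [ 0.54389853 -0.23296288]
handle centre from line [ 0.54897501 -0.27263944] 0.548568178294008 front [[ 0.54395893 -0.2311356   0.027     ]]
(array([ 1.53, -1.3 , -0.04]), array([-0.14,  0.05,  0.03]))
```

Request:
arm_command --steps '[[[0,-0.4,-0.04,-0.14,0.05,0.03,0.4],[0,-0.5,0,0,0,0,0.4],[0,-0.4,0,0,0,0,0.4],[0.4,0,0,0,0,0,0.4],[0.5,0,0,0,0,0,0.4],[0.4,0,0,0,0,0,0.4],[0.2,0,0,0,0,0,0.4],[0,0,0,0,0,0,0.4],[0,0,0,0,0,0,0.4]]]'

```text
clock: 17.45
ee_pos: [0.5462, -0.2703, 0.0777]
ee_rot: [0.703, -0.044, 0.708, 0.047]
wrist_force: [0.5, -0.6, 0.2]
finger_gap: 0.0511
```

Run:
```python
from h import *
p,r,o=pose(); print(p,o['wrist_force'],delta([.549,-.2726,.079],frame(7.4)))
```

```text
[ 0.54624574 -0.27033296  0.07769372] [ 0.51451869 -0.61026006  0.15600918] (array([-0.03, -0.06,  0.06]), array([-0.01, -0.07, -0.05]))
```

Correcting small residuals and gripping the handle.

Request:
arm_command --steps '[[[-0.06,-0.05,0.06,0,-0.05,-0.03,0.4],[0,0,0,0,0,0,0.4],[0,0,0,0,0,0,1],[0,0,0,0,0,0,1],[0,0,0,0,0,0,1],[0,0,0,0,0,0,1],[0,0,0,0,0,0,1]]]' --newtons 80

```text
clock: 18.03
ee_pos: [0.5503, -0.273, 0.0822]
ee_rot: [0.706, -0.046, 0.705, 0.045]
wrist_force: [-0.5, 1.1, 6.5]
finger_gap: 0.0219
```

Run:
```python
from h import *
p,r,o=pose(); print(p,r.as_matrix().round(3),o['finger_gap'],o['wrist_force'])
```

```text
[ 0.55026786 -0.2730485   0.08218544] [[ 0.002 -0.128  0.992]
 [-0.001  0.992  0.128]
 [-1.    -0.001  0.002]] 0.021938887948068746 [-0.54276112  1.11861838  6.49699023]
```

Request:
arm_command --steps '[[[-0.3,0,0,0,0,0,1],[-0.6,0,0,0,0,0,1],[-0.8,0,0,0,0,0,1],[-0.8,0,0,0,0,0,1],[-0.8,0,0,0,0,0,1],[-0.8,0,0,0.5,0,0,1],[-0.8,0,0,0.8,0,0,1],[-0.4,0,0,0.8,0,0,1],[0,0,0,0.24,0,0,1],[0,0,0,0,0,0,1]]]'

```text
clock: 18.87
ee_pos: [0.55, -0.2729, 0.2936]
ee_rot: [0.707, 0.037, 0.705, -0.038]
wrist_force: [-0.3, -0.1, -1.0]
finger_gap: 0.0222
```

Request:
arm_command --steps '[[[0,0.3,-0.2,0,0,0,1],[0,0.6,-0.4,0,0,0,1],[0,0.6,-0.4,0,0,0,1],[0,0.6,-0.4,0,0,0,1],[0,0.6,-0.3,0,0,0,1],[0,0.3,-0.1,0,0,0,1],[0,0,0,0,0,0,1],[0,0,0,0,0,0,1]]]'

```text
clock: 19.53
ee_pos: [0.4903, -0.1454, 0.2917]
ee_rot: [0.706, 0.037, 0.707, -0.037]
wrist_force: [-0.4, 0.2, -0.7]
finger_gap: 0.0222
```

Run:
```python
from h import *
import pickle
d=grab('wrist'); s=grab('side');t=grab('top'); pickle.dump((d,s,t),open('d5.pkl','wb')); p,r,o=pose(); print(p,r.as_matrix().round(3),o['finger_gap'],o['wrist_force'],o['clock'])
b=lambda y,x=0,z=.087:[.5062+.1045*y+.9945*x,-.016+.9945*y-.1045*x,z]
print(proj(d,[b(-.022,-.014),b(-.022,.014),b(.022,.014),b(.022,-.014),b(-.06,-.045,.011),b(-.06,.045,.011)]))
save(d,'w9.png')
```

```text
[ 0.49113608 -0.14670963  0.2923817 ] [[-0.     0.106  0.994]
 [-0.     0.994 -0.106]
 [-1.    -0.    -0.   ]] 0.02212092653353791 [-0.50079498  0.3421316  -1.1229307 ] 19.6833
[[312.66570661  67.41026321]
 [346.54592723  67.4153035 ]
 [347.57862841   7.42901217]
 [312.03242624   7.42655939]
 [287.70602381 113.31493248]
 [369.6872416  113.33043652]]
```

View pics/w9.png

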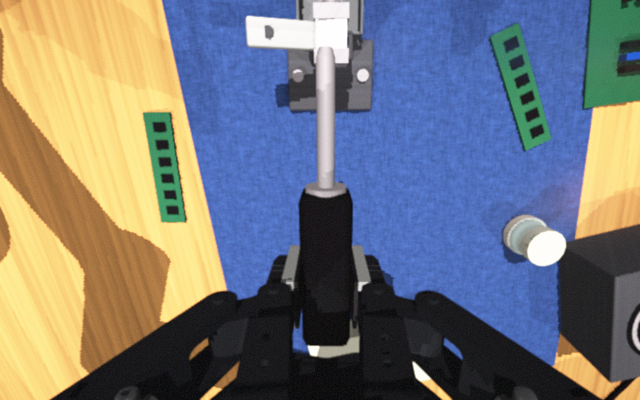

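The picture shows the punch held straight by its handle (shank column ~325, tip ~(325,50)) and parallel to the hinge. The plate's near corners are at (289,110) and (371,110), about 1.5 px right of and 3 px above the prediction, so I'll refine the hinge position numerically.

Run:
```python
from h import *
import pickle
d,s,t=pickle.load(open('d5.pkl','rb'))
g=cv2.cvtColor(d['image'],cv2.COLOR_RGB2GRAY); hsv=cv2.cvtColor(d['image'],cv2.COLOR_RGB2HSV)
for y in (30,36,42,46): print(y,300,g[y,300:360:1].tolist())
print('plate sat')
for y in (90,100,106):
    x=np.where(hsv[y,270:390,1]<110)[0]+270; print(y,x.min(),x.max())
for c in (300,345,365): print('col',c,g[96:120,c].tolist(), hsv[96:120,c,1].tolist())
print('kn near',g[50:75,340].tolist())
for y in range(56,186,12):
    x=np.where((hsv[y,310:340,1]<60)&(g[y,310:340]>90))[0]+310; print(y,x.min(),x.max())
print('tip col',g[38:62,324].tolist())
```

```text
30 300 [247, 246, 245, 245, 245, 246, 246, 246, 245, 245, 245, 243, 240, 236, 233, 246, 253, 254, 254, 254, 254, 254, 254, 254, 254, 254, 254, 254, 254, 254, 254, 254, 254, 254, 254, 254, 254, 254, 254, 254, 254, 254, 254, 254, 254, 255, 255, 195, 142, 134, 134, 141, 152, 156, 158, 157, 149, 121, 82, 71]
36 300 [249, 249, 249, 249, 250, 249, 249, 249, 249, 249, 249, 249, 247, 242, 239, 247, 253, 254, 254, 254, 254, 254, 254, 254, 254, 254, 254, 254, 254, 254, 254, 254, 254, 254, 254, 254, 254, 254, 254, 254, 254, 254, 254, 254, 254, 255, 255, 164, 85, 111, 111, 105, 83, 56, 52, 55, 53, 54, 54, 50]
42 300 [249, 248, 248, 248, 248, 248, 248, 249, 249, 249, 249, 248, 244, 240, 239, 247, 253, 254, 254, 254, 254, 254, 254, 254, 254, 254, 254, 254, 254, 254, 254, 254, 254, 254, 254, 254, 254, 254, 254, 254, 254, 254, 254, 254, 254, 255, 245, 131, 71, 103, 111, 107, 85, 62, 59, 58, 63, 85, 94, 68]
46 300 [245, 246, 246, 246, 247, 247, 248, 248, 248, 249, 248, 248, 247, 241, 236, 242, 253, 254, 253, 248, 242, 239, 242, 244, 245, 244, 245, 243, 242, 238, 243, 250, 254, 254, 254, 254, 254, 254
[... 499 characters left out ...]
25, 13, 13, 26, 21, 22, 22, 28, 15, 37, 104, 141, 152, 146, 144, 144, 152, 146, 148, 148]
col 365 [115, 116, 119, 117, 118, 115, 113, 115, 114, 112, 112, 111, 92, 70, 54, 61, 91, 106, 109, 107, 108, 107, 104, 104] [17, 19, 14, 15, 10, 13, 19, 15, 17, 15, 15, 15, 13, 49, 126, 151, 149, 150, 146, 143, 147, 148, 151, 149]
kn near [238, 239, 239, 240, 240, 240, 241, 242, 242, 243, 244, 245, 237, 151, 92, 95, 90, 75, 62, 60, 61, 60, 57, 58, 60]
56 313 339
68 310 334
80 316 334
92 316 334
104 310 334
116 317 334
128 317 334
140 317 333
152 317 333
164 317 333
176 317 333
tip col [254, 254, 254, 254, 254, 254, 254, 253, 245, 237, 236, 236, 235, 235, 234, 234, 234, 234, 237, 238, 239, 240, 238, 240]
```

Run:
```python
from h import *
import pickle
d,s,t=pickle.load(open('d5.pkl','rb'))
hy=np.array([.1045,.9945]);hx=np.array([.9945,-.1045]);o=np.array([.5062,-.016])
H=lambda P:[((p[:2]-o)@hx*1e3).round(1).item() for p in P]+[((p[:2]-o)@hy*1e3).round(1).item() for p in P]
print('shank',H(onz(d,[(325,56),(325.5,120),(325.2,170)],.2254)),'tip y',H(onz(d,[(325,46.5)],.2254)))
print('knuckle',H(onz(d,[(313.8,40),(346.8,40),(330,61)],.087)))
print('plate',H(onz(d,[(288.7,109.8),(371.4,109.8)],.011)))
print('tcp',H([np.array([.49114,-.14671,0])]))
# top view now: tip & hinge
im=t['image']; q=proj(t,[[.5062,-.016,.087],[.5013,-.0470,.2254]]);print(q)
# pixel heights: side view of tip
qs=proj(s,[[.5013,-.0470,.2254],[.49114,-.14671,.2254]]);print(qs)
u,v=qs[0].astype(int); g=cv2.cvtColor(s['image'],cv2.COLOR_RGB2GRAY)
print(u-12,v-8);print(g[v-8:v+9,u-12:u+13])
```

```text
shank [-3.4, -3.2, -3.3, -33.6, -58.8, -80.6] tip y [-3.4, -30.0]
knuckle [-12.8, 13.8, 0.3, -1.4, -1.4, -17.1]
plate [-43.8, 46.7, -56.3, -56.3]
tcp [-1.3, -131.6]
[[323.66890809 180.37585135]
 [334.97566965 177.17714393]]
[[343.91861325 161.44519221]
 [367.76519543 177.4385792 ]]
331 153
[[ 93  92  83  81  74  65  67  73  83  86  86  85  85  85  85  84  84  69
   61  50  41  50  91 109 117]
 [ 93  83  63  77  82  83  75  67  66  77  85  86  86  85  85  76  71  62
   39  39  51  74 103 117 113]
 [ 82  62  50  63  77  84  85  82  64  67  70  78  80  76  69  65  68  61
   34  30  66  95  94  96  79]
 [ 61  50  44  38  61  68  82  85  85  73  64  66  61  69  64  74 100  71
   29  31  58  87  94  61  37]
 [ 48  43  40  39  39  39  75  84  82  82  81  74  64  82  85  85  98  77
   29  27  45  56  51  44  37]
 [ 42  39  38  39  39  57  78  81  83  84  83  83  84  83  83  83  84  75
   39  17  27  36  25  27  25]
 [ 39  38  38  40  58  79  82  80  81  82  82  82  83  82  82  81  82  78
   60  25  19  24  16  19  15]
 [ 38  38  38  56  80  84  85  80  81  81  80  82  83  87  82  80  82  81

[... 276 characters left out ...]
82  83  85  83  92 110 133 169 162 131
   92  72  57  23  11  11  12]
 [ 77  79  83  84  84  81  80  80  96 121 145 123 112 100  98 111 135 150
  139 110  78  38  13  12   9]
 [ 83  81  82  82  95 119 142 118 107 127 148 124 100  88  94  88  90 108
  142 151 129  80  28  10  11]
 [ 99 126 143 119 106 125 148 123 100  93  90  89  89  86  83  93 113  90
   89 133 151 139  73  22  10]
 [116 133 146 120  94  92  92  92  91  93  92  92  88  86  82  88 119 140
   84  76 107 143 130  51  11]
 [145 105  90  89  91  90  91  92  92  92  90  88  87  87  82  88  91 139
  138  82  67  88 130  84  40]
 [137 154 109  92  91  91  91  91  91  90  89  86  95  99  76  86  91  85
  133 137  83  61  77  89  73]]
```

Request:
arm_command --steps '[[[0,-0.1,0.07,0,0,0,1],[0.3,-0.06,0,0,0,0,1],[0.6,0,0,0,0,0,1],[0.7,0,0,0,0,0,1],[0.7,0,0,0,0,0,1],[0.7,0,0,0,0,0,1],[0.5,0,0,0,0,0,1],[0.3,0,0,0,0,0,1],[0,0,0,0,0,0,1],[0,0,0,0,0,0,1]]]'

```text
clock: 20.52
ee_pos: [0.4927, -0.153, 0.1404]
ee_rot: [0.706, 0.038, 0.707, -0.038]
wrist_force: [0.7, 0.3, -0.5]
finger_gap: 0.022
```

```bash
cat > m.py <<'E'
from h import *
d=grab('wrist'); p,r,ob=pose()
hy=np.array([.1045,.9945]);hx=np.array([.9945,-.1045]);o=np.array([.5062,-.016])
print('tcp hinge',(p[:2]-o)@hx,(p[:2]-o)@hy,p[2],'F',ob['wrist_force'],'rot',r.as_matrix().round(3)[:2,1],ob['clock'])
g=cv2.cvtColor(d['image'],cv2.COLOR_RGB2GRAY); s=cv2.cvtColor(d['image'],cv2.COLOR_RGB2HSV)[...,1]
for y in list(range(0,80,5))+[100,120,140,160,170]:
    print('%3d'%y,''.join('K' if a<75 and b<60 else 'W' if a>=252 else '#' if b<60 else '.' for a,b in zip(g[y,260:400:2],s[y,260:400:2])))
E
python3 m.py
```

```text
tcp hinge 0.001609416565704503 -0.13779020521912336 0.14139283232265493 F [-0.90836158  0.11009198 -0.15470889] rot [0.107 0.994] 20.5667
  0 ##############KKK##################################KKK################
  5 ###############KKK###########KKKKKKKKKKKKKKKKKKKKKKKK#################
 10 ################KKKKKKKKKKKKKKKKKKKKKKKKKKKKKKKKKKKKK#################
 15 #################KKKKKKKKKKKKKKKKKKKKKKKKKKKKKKKKKKKK#################
 20 ####################KKKKKKKKKKKKKKKKKKKKKKKKKKKKKKKKK#################
 25 ###################KKKKKKKKKKKKKKKKKKKKKKKKKKKKKKKKKK#################
 30 ###################KKKKKKKKKKKKKKKKKKKKKKKKKKKKKKKKKKK################
 35 ##########KKKKKKKKKKKKKKKKKKKKKKKKKKKKKKKKKKKKKKKKKKKK################
 40 ##########KKKKKKKKKKKKKKKKKKKKKKKKKKKKKKKKKKKKKKKKKKKK################
 45 K########KKKKKKKKKKKKKKKKKKKKK######KKKKKKKKKKKKKKKKKK####K###########
 50 KKKKKKKKKKKKKKKKKKKKKKKKKKKKK########KKKKKKKKKKKKKKKK#######KKK#######
 55 KKKKKKKKKKKKKKKKKKKKKKKKKKKK##########KKKKKKKKKKKKKKK#################
 60 KKKKKKKKKKKKKKKKKKKKKKKKKKKK##########KKKKKKKKKKKKKK##################
 65 KKKKKKKKKKKKKKKKKKKKKKKKKKKK##########KKKKKKKKKK######################
 70 KKKKKKKKKKKKKKKKKKKKKKKKKKKK##########KKKKKKKKKKKK####################
 75 KKKKKKKKKKKKKKKKKKKKK######K##########KKKKKKKKKKKK####################
100 KK.......K..................##########................................
120 .............................########.................................
140 .............................#########................................
160 .............................#########................................
170 .............................#########................................
```

Request:
arm_command --steps '[[[0,0.15,0.02,0,0,0,1],[0,0.13,0.01,0,0,0,1],[0,0,0,0,0,0,1],[0,0,0,0,0,0,1]]]'

```text
clock: 20.9
ee_pos: [0.4957, -0.141, 0.1417]
ee_rot: [0.707, 0.037, 0.706, -0.037]
wrist_force: [0.1, 0.4, -1.7]
finger_gap: 0.0222
```

```bash
sed -i 's/^for y in list.*/for y in list(range(0,75,5))+[100,140]:/' m.py
cat >> m.py <<'E'
for y in (2,8,14,20): print(y,g[y,276:384:2].tolist())
E
python3 m.py
```

```text
tcp hinge 0.0024898092853513874 -0.1256102128629979 0.14156782955475883 F [-0.06979702 -0.33114698 -0.62680049] rot [0.105 0.994] 20.95
  0 #####KKKKKK###########################################KK###K##########
  5 ######KKKKKK#W########################################KKKKKK##########
 10 ######KKKKKK##########################################KKKKKK##########
 15 ##########KK##########################################################
 20 ##########KK########################################KK################
 25 ###########KKK####################################KKK#################
 30 #############KK##################################KK###################
 35 ##############KK##########################K#####KKK###################
 40 ################KKKKKKKKKKKKKKKKKKKKKKKKKKKKKKKKKKK###################
 45 ###################KKKKKKKKKKK######KKKKKKKKKKKKKKK###################
 50 #################KKKKKKKKKKKK########KKKKKKKKKKKKKK##################.
 55 #################KKKKKKKKKKK##########KKKKKKKKKKKKK##################.
 60 #########KKKKKKKKKKKKKKKKKKK##########KKKKKKKKKKKKKK########
[... 672 characters left out ...]
 249, 248, 248, 249, 249, 248, 248, 247, 246, 246, 248, 247, 247, 248, 249, 250, 250, 250, 249, 246, 248, 249, 248, 216, 105, 91, 58, 41, 48, 43, 44, 48, 81, 107]
14 [112, 84, 48, 52, 222, 249, 248, 250, 251, 250, 250, 250, 250, 250, 249, 249, 250, 250, 249, 248, 247, 249, 249, 247, 248, 248, 246, 246, 246, 247, 247, 249, 250, 250, 250, 250, 248, 247, 248, 249, 248, 248, 248, 197, 106, 91, 78, 100, 109, 113, 107, 113, 124, 121]
20 [108, 104, 60, 53, 148, 203, 202, 203, 200, 197, 195, 199, 184, 170, 177, 171, 171, 167, 167, 169, 172, 168, 170, 168, 161, 159, 151, 147, 145, 149, 152, 154, 157, 154, 152, 150, 149, 153, 152, 145, 134, 130, 135, 86, 60, 67, 104, 107, 112, 108, 115, 119, 115, 118]
```

Seen by the same camera at nearly the same depth, the shank lies about 1 mm to +x of the knuckle's centre and about 1 mm high by the lift arithmetic. I'll correct both and enter gently.

Request:
arm_command --steps '[[[0.025,0,-0.025,0,0,0,1],[0,0,0,0,0,0,1],[0,0.1,0,0,0,0,1],[0,0.1,0,0,0,0,1],[0,0.1,0,0,0,0,1],[0,0,0,0,0,0,1]]]'

```text
clock: 21.45
ee_pos: [0.4953, -0.1284, 0.1399]
ee_rot: [0.706, 0.037, 0.706, -0.037]
wrist_force: [-1.0, 0.0, -0.7]
finger_gap: 0.0224
```

```bash
sed -i 's/^for y in list.*/for y in []:/;s/^for y in (2,8.*/for y in (8,):/' m.py; python3 m.py
```

```text
File "m.py", line 8
    for y in (8,):
IndentationError: expected an indented block after 'for' statement on line 8
```

No contact force so far. Going on in short stretches, watching the force.

Request:
arm_command --steps '[[[0,0.08,0,0,0,0,1],[0,0.08,0,0,0,0,1],[0,0.08,0,0,0,0,1],[0,0,0,0,0,0,1]]]'

```text
clock: 21.78
ee_pos: [0.4964, -0.1191, 0.1399]
ee_rot: [0.706, 0.037, 0.706, -0.037]
wrist_force: [0.2, 0.0, -1.5]
finger_gap: 0.022
```

```bash
cat > m.py <<'E'
from h import *
d=grab('wrist'); p,r,ob=pose()
hy=np.array([.1045,.9945]);hx=np.array([.9945,-.1045]);o=np.array([.5062,-.016])
print('tcp hinge',(p[:2]-o)@hx,(p[:2]-o)@hy,p[2],'F',ob['wrist_force'],ob['clock'])
g=cv2.cvtColor(d['image'],cv2.COLOR_RGB2GRAY)
for y in (8,30,60): print(y,g[y,276:384:3].tolist())
print(g[0:110:3,325].tolist())
E
python3 m.py
```

```text
tcp hinge 0.001112554035017095 -0.10385714098991722 0.13995150146290014 F [ 0.48284862  0.31182311 -0.52131484] 21.8333
8 [243, 241, 241, 241, 229, 236, 252, 252, 251, 251, 251, 251, 252, 252, 252, 251, 252, 252, 251, 252, 251, 251, 251, 252, 252, 251, 251, 252, 252, 156, 143, 138, 142, 92, 39, 41]
30 [246, 245, 246, 245, 239, 234, 252, 252, 252, 252, 252, 252, 252, 252, 252, 252, 252, 252, 252, 252, 252, 252, 252, 252, 252, 252, 252, 252, 253, 97, 104, 88, 56, 55, 50, 59]
60 [96, 100, 92, 53, 91, 238, 237, 236, 234, 231, 233, 239, 234, 236, 236, 236, 236, 235, 233, 232, 234, 232, 233, 227, 232, 231, 232, 235, 236, 236, 136, 86, 97, 96, 96, 95]
[252, 252, 252, 252, 252, 252, 252, 252, 252, 252, 252, 252, 252, 252, 252, 252, 252, 250, 236, 237, 238, 235, 232, 230, 231, 233, 233, 231, 149, 99, 100, 93, 91, 172, 211, 209, 209]
```

Request:
arm_command --steps '[[[0,0.1,0,0,0,0,1],[0,0.12,0,0,0,0,1],[0,0.12,0,0,0,0,1],[0,0.1,0,0,0,0,1],[0,0,0,0,0,0,1]]]'

```text
clock: 22.25
ee_pos: [0.4983, -0.1013, 0.1399]
ee_rot: [0.706, 0.037, 0.706, -0.037]
wrist_force: [-1.2, 0.3, -0.6]
finger_gap: 0.0219
```

Run:
```python
from h import *
import pickle
s=grab('side'); p,r,ob=pose()
hy=np.array([.1045,.9945]);hx=np.array([.9945,-.1045]);o=np.array([.5062,-.016])
print('tcp hinge',(p[:2]-o)@hx,(p[:2]-o)@hy,p[2],'F',ob['wrist_force'],ob['clock'])
a=pickle.load(open('d3.pkl','rb'))[1]['image'].astype(int).mean(2); b=s['image'].astype(int).mean(2)
b3=lambda y,z=.073:[.5062+.1045*y,-.016+.9945*y,z]
q=proj(s,[b3(.025),b3(.04),b3(.07),b3(.04,.01)]); print(q)
print((b-a)[180:215,312:348].astype(int)[::2,::2])
```

```text
tcp hinge 0.001050890238018392 -0.0860415233420808 0.1399144984424574 F [-0.34860978 -0.68079825 -1.0041556 ] 22.3
[[330.94465474 193.73113799]
 [328.06623767 191.48326016]
 [322.43691467 187.08762885]
 [327.72149967 206.47171798]]
[[   0    0    0    0    0    0   -1    0    0   -1    0    0    0    0
     0  -12  -77 -150]
 [   0    0    0   -1   -1    0   -1   -1   -1    0    0   -2   -1    0
     0  -11  -51 -124]
 [  -1   -2   -1    0    0    0   -1    0    0   -1   -1   -2   -1    0
    -1  -12  -31  -59]
 [   0    0   -1   -1    0    0    0    0    0   -2    0    0    0    0
     0  -11  -44  -58]
 [  -1    0    0   -1    0   -1    0    0   -1   -1   -1   -2   -2    0
     0  -14  -47  -37]
 [  -1   -1    0    0    0    0   53   35    0    0   -1    0    0    0
     0   -5   40   14]
 [  -1    0    0    0    0   -1   31   80   27    1   -1    0  -13  -93
    -3   18    3  -70]
 [  -1    0    0   -1    0    0    2   -2    2   -1    0   -1 -104 -182
   -88  -55  -63  -76]
 [   0   -1    0    0   -1   -1   -1   -1   -1    0   -1   -1  -51 -150
  -126 -110  -70  -75]
 [   0   -1   -1   -1   -1   -2    0    0    0   -1    0   -1  -18 -105
   -60  -57  -77  -60]
 [   0   -1   -3    0   -1  -17  -21   -2    0    0    0   -2   -1  -28
   -54  -62  -77  -83]
 [  -1    0    0   -1    0   -5   -1   -1    0    1   -1    0    0  -15
   -51  -55  -80  -80]
 [   0    0   -1    0    1    0    0   -1   -1    1    0   -1    0   -5
   -10  -18  -79  -81]
 [  -1   -2    0    0    0    0    0   -1    0    0    0    0    0    1
    -7   -8  -72  -79]
 [  -1   -1    0    0   -2   -1   -2    0    0    0    0   -1    0   -1
     0   -2  -69  -72]
 [   0    0    1    0    0    0    0    0    0    0   -1   -1    0    0
     0    0  -43  -93]
 [   0    0    0    0    0   -1   -1    0    0    0    0    0    0    0
     0    0   -5  -35]
 [   0   -1    0   -1    0    0    0    0    0   -1    0    0    0   -2
     0    0    0  -10]]
```

The side view has changed at px (325,191), exactly on the bore axis beyond the exit face: the pin is sliding out. Continuing to about 9 mm past the exit face.

Request:
arm_command --steps '[[[0,0.08,0,0,0,0,1],[0,0.08,0,0,0,0,1],[0,0.08,0,0,0,0,1],[0,0.08,0,0,0,0,1],[0,0.08,0,0,0,0,1],[0,0.06,0,0,0,0,1],[0,0.04,0,0,0,0,1],[0,0,0,0,0,0,1],[0,0,0,0,0,0,1],[0,0,0,0,0,0,1]]]'

```text
clock: 23.13
ee_pos: [0.5004, -0.0825, 0.14]
ee_rot: [0.706, 0.037, 0.706, -0.037]
wrist_force: [-0.4, 0.4, -1.2]
finger_gap: 0.0222
```

```bash
cat > c.py <<'E'
from h import *
import pickle
s=grab('side'); p,r,ob=pose()
hy=np.array([.1045,.9945]);hx=np.array([.9945,-.1045]);o=np.array([.5062,-.016])
print('tcp hinge',(p[:2]-o)@hx,(p[:2]-o)@hy,p[2],'F',ob['wrist_force'],ob['clock'])
a=pickle.load(open('d3.pkl','rb'))[1]['image'].astype(int).mean(2); b=s['image'].astype(int).mean(2)
b3=lambda y,x=0,z=.073:[.5062+.1045*y+.9945*x,-.016+.9945*y-.1045*x,z]
print('dish inner floor corners',proj(s,[b3(.015,-.029,.006),b3(.015,.029,.006),b3(.117,.029,.006),b3(.117,-.029,.006)]).round(0).tolist())
D=(b-a)[180:222,300:346].astype(int)
print('cols 300..');[print(180+2*i,' '.join('%4d'%v if abs(v)>8 else '   .' for v in row)) for i,row in enumerate(D[::2,::2])]
E
python3 c.py
```

```text
tcp hinge 0.0012300817593585995 -0.06675559621258763 0.13999336187979128 F [-0.00670101 -0.67826069  0.17122848] 23.1833
dish inner floor corners [[325.0, 215.0], [339.0, 208.0], [321.0, 193.0], [307.0, 199.0]]
cols 300..
180    .    .    .    .    .    .    .    .    .    .    .    .    .    .    .    .    .    .    .    .  -27 -147 -153
182    .    .    .    .    .    .    .    .    .    .    .    .    .    .    .    .    .    .    .   -9  -37  -81 -137
184    .    .    .    .    .    .    .    .    .    .    .    .    .    .    .    .    .    .    .  -10  -50  -46  -60
186    .    .    .    .    .    .    .    .    .    .    .    .    .    .    .    .    .    .    .    .    .  -35  -61
188    .    .    .    .    .    .    .    .    .    .    .    .    .    .    .    .    .  -11    .   27   14  -60  -58
190    .    .    .    .    .    .    .    .    .    .    .    .    .    .    .    .  -73 -123  -39   10  -51  -72  -61
192    .    .    .    .    .    .    .    .    .    .    .    .    .    .    .    .  -81 -133 -151 -141  -69  -76  -78
194    .    .    .    .    .    .    .    .  
[... 920 characters left out ...]
    .    .    .    .    .    .    .    .    .    .    .    .    .    .    .    .    .    .    .    .  -58
212    .    .    .    .    .    .    .    .    .    .    .    .    .    .    .    .    .    .    .    .    .    .  -11
214    .    .    .    .    .    .    .    .    .    .    .    .    .    .    .    .    .    .    .    .    .    .    .
216    .    .    .    .    .    .    .    .    .    .    .    .    .    .    .    .    .    .    .    .    .    .    .
218    .    .    .    .    .    .    .    .    .    .    .    .    .    .   -9  -11  -13    .    .    .    .    .    .
220    .    .    .    .    .    .    .    .    .    .    .    .    .    .    .    .  -10    .    .    .    .    .    .
```

The pin has left the axis, and a new shape lies inside the dish floor at px (318–328,196–207). Withdrawing the punch straight, then laying it on clear mat.

Request:
arm_command --steps '[[[0,-0.15,0,0,0,0,1],[0,-0.3,0,0,0,0,1],[0,-0.3,0,0,0,0,1],[0,-0.3,0,0,0,0,1],[0,-0.4,0,0,0,0,1],[0,-0.4,0,0,0,0,1],[0,-0.4,0,0,0,0,1],[0,-0.4,0.3,0,0,0,1],[0,-0.3,0.4,0,0,0,1],[0,0,0.3,0,0,0,1],[0,0,0,0,0,0,1]]]'

```text
clock: 24.1
ee_pos: [0.5297, -0.2069, 0.1403]
ee_rot: [0.707, 0.038, 0.705, -0.039]
wrist_force: [0.8, 0.2, -0.5]
finger_gap: 0.0218
```

Request:
arm_command --steps '[[[0.3,0,0,0,0,0,1],[0.4,0,0,0,0,0,1],[0.4,0,0,0,0,0,1],[0.2,0,0,0,0,0,1],[0.08,0,0,0,0,0,1],[0,0,0,0,0,0,1],[0,0,0,0,0,0,1]]]'

```text
clock: 24.68
ee_pos: [0.5277, -0.2042, 0.0852]
ee_rot: [0.706, 0.037, 0.706, -0.038]
wrist_force: [0.4, -0.1, -0.6]
finger_gap: 0.0225
```

```bash
python3 c.py | head -1; python3 -c "
from h import *;print(pose()[0])"
```

```text
tcp hinge 0.041458597304276125 -0.18497860312276873 0.08558651230660841 F [ 0.53943939  0.29923005 -0.23411228] 24.7333
[ 0.5281014  -0.20430297  0.08558651]
```

Request:
arm_command --steps '[[[0.06,0,0,0,0,0,1],[0.02,0,0,0,0,0,1],[0,0,0,0,0,0,1],[0,0,0,0,0,0,0.3],[0,0,0,0,0,0,0.3],[0,0,0,0,0,0,0.3],[0,0,0,0,0,0,0.3],[0,0,0,0,0,0,0.3],[-0.3,0,0,0,0,0,0.3],[-0.6,0,0,0,0,0,0.3],[-0.8,0,0,0,0,0,0.3],[-0.8,0,0,0,0,0,0.3]]]'

```text
clock: 25.73
ee_pos: [0.5268, -0.2035, 0.1818]
ee_rot: [0.705, 0.038, 0.707, -0.037]
wrist_force: [0.7, -0.1, 0.3]
finger_gap: 0.0598
```

Request:
arm_command --steps '[[[-0.8,0,0,0,0,0,0.3],[-0.8,0,0,0,0,0,0.3],[-0.4,0,0,0,0,0,0.3],[0,0.6,-0.3,0,0,0,0.3],[0,0.8,-0.4,0,0,0,0.3],[0,0.8,-0.4,0,0,0,0.3],[0,0.8,-0.2,0,0,0,0.3],[0,0.6,0,0,0,0,0.3],[0,0,0,0,0,0,0.3]]]'

```text
clock: 26.48
ee_pos: [0.4904, -0.0516, 0.2617]
ee_rot: [0.706, 0.037, 0.706, -0.035]
wrist_force: [0.4, -0.6, -0.2]
finger_gap: 0.06
```

Run:
```python
from h import *
import pickle
d=grab('wrist'); s=grab('side'); p,r,ob=pose(); print(p,ob['wrist_force'],ob['clock']); save(d,'fin_w.png'); save(s,'fin_s.png')
b3=lambda y,x=0,z=.073:[.5062+.1045*y+.9945*x,-.016+.9945*y-.1045*x,z]
print(proj(d,[b3(.015,-.029,.006),b3(.015,.029,.006),b3(.117,.029,.006),b3(.117,-.029,.006)]).round(0).tolist())
q=proj(d,[b3(.065,0,.006)])[0].astype(int); g=cv2.cvtColor(d['image'],cv2.COLOR_RGB2GRAY); x,y=q
print(q)
for yy in range(max(y-62,0),min(y+64,400),3): print('%3d'%yy,' '.join('%3d'%v for v in g[yy,max(x-48,0):x+49:4]))
# punch in side view
bb=proj(s,[b3(-.145,.041,.015),b3(-.085,.041,.015),b3(-.225,.041,.015)]);print('punch side',bb)
S=s['image'].mean(2); 
for f in np.linspace(0,1,8): 
  a=bb[2]+(bb[1]-bb[2])*f; print(a.round(0),[int(S[int(a[1])+k,int(a[0])]) for k in range(-4,5)])
```

```text
[ 0.4912069  -0.05466185  0.2617089 ] [ 0.09530883 -0.2761643   0.3478778 ] 26.5833
[[310.0, 133.0], [366.0, 133.0], [370.0, 23.0], [309.0, 23.0]]
[338  81]
 19  99 100 105  98 159  68  72  75  69  62  86  89  90  86  88  88  77  78  85  72 136 107 103  88  96
 22  98  94 102  94 163  66  71  71  70  74  88  89  91  90  90  92  76  79  74  77 114 113  95  90  89
 25 101  98 111 100 167  66  70  70  69  67  85  87  88  91  90  91  82  75  75  73  67 112  96  93  91
 28  97  94 110 100 170  68  69  69  73  68  85  87  89  90  87  91  79  77  79  77  66 120 101  89  95
 31 107  99  97 100 167  65  67  69  66  84  93  91  93  92  86 106  78  73  75  79  70 125 104  97  89
 34 106 108 100 108 167  81 140 168 166 175 145 158 156 190 188 194 138 143 152 170 109 138 107  94  97
 37  98 108  97 102 170  98 172 171 175 171 191 192 190 179 174 170 176 178 173 170 111 143 102  99  95
 40 108 109 101 103 171  70 173 172 172 172 188 182 176 174 174 175 174 176 174 174 105 154  95  99  96
 43 101  98  96  99 169  65 176 173 171 177 193 180 162 238 190 168 178 176 173 175 101 153  92  91  98
 46 107
[... 3190 characters left out ...]
08  92  75 101 111 106 114
139 109 100 103 104 102  55  55  61  69 227 239 238 238 235 232 236 238 237  73  55  56 103 116 100 100
142 200 219 228 233 238 237 242 244 246 236 228 221 232 251 252 254 254 255  89  42  57 116 114  94 111
punch side [[374.97210067 230.4271393 ]
 [361.98087992 220.20212859]
 [393.54262994 245.04928468]]
[394. 245.] [8, 10, 8, 10, 7, 9, 20, 38, 45]
[389. 241.] [9, 9, 9, 11, 8, 9, 7, 8, 7]
[385. 238.] [8, 10, 9, 10, 9, 9, 9, 7, 7]
[380. 234.] [8, 9, 10, 9, 9, 7, 7, 8, 8]
[376. 231.] [94, 91, 71, 32, 10, 10, 7, 6, 6]
[371. 227.] [95, 99, 102, 90, 74, 53, 40, 42, 45]
[366. 224.] [90, 91, 101, 158, 171, 119, 60, 45, 52]
[362. 220.] [91, 92, 95, 94, 85, 86, 92, 87, 83]
```

The pin shows as a bright 45 mm bar at px (341, 43–100), inside the walls of the upright dish. In the side view the punch's black handle and bright shank lie on the mat where expected, and the gripper is clear. Handing in.

```bash
python3 -c "
from h import *;print(pose()[2]['clock']);print(ctrl.sign_off())"
```

```text
26.5833
the job is handed in; nothing more can be done
None
```

The job is handed in at 26.6 s: the pin lies in the upright grey dish and the punch is back on the mat. The screwdriver stayed in the caddy. I drew the punch out by its shank, laid it down and took it again by its handle. With it I pushed the pin out from the plain end, with the tip going about 8 mm past the exit face.

**Final checks:** In the last wrist image the numbers show a bright bar about 45 mm long inside the dish walls. In the side image the punch's black handle and bright shank lie where I put them down. The gripper is clear and touching nothing. I read these last images as pixel values only, because the 12 picture views were used up.

**What went wrong or disagreed:**
- **Dish tipped on the first try:** I lowered it straight down and its end caught on the top of the hinge and tilted in the grip. I backed off, dropped it flat and slid it into place along the mat. While I was trying to level it, the wrist force reached about 60 N for a moment, pressing the held dish on the mat. That is under the 120 N limit. If the judging counts that press against the 40 N limit for the arm or gripper body, it is over.
- **Possible touch on the hinge plate:** The slide ended with about 3.5 N of sideways force, so the dish may be touching the hinge's base plate.
- **Hinge position:** The wrist and top cameras differed by 1–5 mm. I settled the sideways alignment by comparing the punch and the hinge in one close wrist view, and no contact force showed during insertion.
- **Heights:** Triangulating with the top camera was poor (about 20 mm off for the dish rim). I used the stated heights, supported by the apparent size of the dish rim and punch shank in the wrist view.

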